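Hold the dough mixer's spring-return key switch on

ROBOT

A 7-joint arm with a two-finger parallel gripper is mounted at the origin on the work surface. World frame = base frame: x ahead of the robot, y to its left, z up, the work surface at z = 0. Lengths are in mm, angles in degrees, forces in N, time in s.
With the tool pointing down it reaches from about 400 to 875 mm from the base axis. Payload 4.4 kg.
Tool frame: the origin (TCP) lies midway between the tips of the shut fingers; the grasp point (between the pads) lies 19 mm behind it (manip.pinch_z is the distance from the TCP to the grasp point, in mm); z points along the fingers, y is the line along which they close (so a half turn about z gives the same grasp; the last joint's range is limited). The gripper opens to 85 mm and grips with 20 to 120 N. Pads are 22 mm wide; open, the fingers measure 114 mm over their backs; the gripper's body (76 mm by 85 mm) begins 54 mm behind the grasp point. The pads swing forward as they close: fully open they stand 13 mm farther back than shut.
Start: joints at [65.042, 36.005, 2.206, 86.941, -1.547, 57.084, -1.146], TCP at [234.957, -606.064, 231.313] pointing down, gripper open.
Joint ranges: [-175.42, 175.42], [-21.48, 121.26], [-71.46, 75.88], [10.55, 141.38], [-63.04, 243.04], [13.31, 113.54], [-168.57, 168.57]. Speed limits (degrees/s): [147.25, 147.25, 180, 180, 180, 180, 180].

INTERFACE

Orientations are given as [roll, pitch, yaw] about the fixed x, y, z axes, in that order (R = Rz(yaw) Ry(pitch) Rx(roll)).
In Python, from bench import manip gives the robot as it stands. The module is installed in compiled form; this text tells all that it offers.
- The arm moves only by the tool carry_out, never from a script. Its argument "plan" is a list of rows, each an object of numbers: "rx", "ry", "rz": the turn, a rotation vector about the world's x, y, z each as a share of 30 degrees, from -1 to 1; "x", "y", "z": the shift along the world's x, y, z each as a share of 50 cm, from -1 to 1; "claw": the opening, from 0 (shut) to 1 (fully open). In form: [{"rx": .., "ry": .., "rz": .., "x": .., "y": .., "z": .., "claw": ..}, ...]. A call has exactly 8 rows; each row is the pose to reach, as a shift and turn from the pose commanded when the call began; what a row does not reach only later rows make up. A row lasts 1/8 s, in which the tool goes at most 62.5 mm and 10.7 degrees, less where a joint would pass 70% of its speed; a pose out of reach is approached as far as the arm can. A call with a number of a shift or a turn outside -1 to 1 is refused whole. A call with a gripper value outside its range is refused whole. The fingers move at their own pace and stop on an object; "force" is the grip in N (left out, the last holds). Time passes only in rows, so rows that repeat a pose let the fingers close, or fill a call up. It gives the time, the measured TCP pose, the force, the opening and the grip force at its end, in the units of the state.
- manip.read_state(): the state, without advancing time (a new reading comes with each control period).
- manip.read_camera(name): name is "side" or "top" or "wrist"; returns a dict with "image" (384x512x3 uint8, red, green, blue), "range_z" (384x512 float32, mm along the optical axis (not along the pixel's ray), 0 where there is no reading), "fov_y" (degrees; the focal length in pixels is half the picture's height over the tangent of half this angle, whatever the lens; pixels are square), "cx", "cy" (the principal point, pixels), "R" (3x3) and "t" (3): a world point X has camera coordinates R X + t; the wrist camera has in their place "tool_from_camera" (4x4, takes a point from camera to tool coordinates, whose origin is the TCP and whose axes are the flange's). Camera axes: x right, y down, z forward; pixel columns grow to the right and rows downward; lengths in mm; the calibration is good to about 2 mm. A picture is of the moment at which its call begins: read the wrist's pose just before it.
- manip.finish_job(): hands the job in; it is judged then, once.
Trained networks look in a picture, given as the dict that the camera call returned (one of the last four; its "shot" number tells which), for a name from the list of things; names that differ only in an ending like _2 or _b are one class to them, and where a whole thing is asked for, a point or a joint stands for the part that bears it (a point fixed in the world has none). Each returns a list of dicts, best first, with "confidence" (0 to 1); they miss things now and then, are a little off and sometimes report something else, mostly with a low value. They report only what shows in the picture. A call takes as long as a camera call.
- manip.spot_in(picture, target): "extent" ([centre column, centre row, width, height] in pixels, round what is visible of it).
- manip.landmark_of(picture, target): "xy" ([column, row] in pixels: a listed point, or the origin of a listed thing).
The state is a dict: "time": time; "joint_pos": joint angles; "dq": joint speeds; "joint_efforts": joint torques, N m; "position": TCP position; "orientation": TCP orientation; "ft_force": force on the tool from outside, world axes, zero at the start; "torque": the same for the moment, N m; "opening": opening from 0.0 (shut) to 1.0 (fully open); "grip_force": force on a finger pad.
Only numpy, scipy, OpenCV 4.12 (cv2) and the standard library are available. Lean on these libraries where they do the work, as an engineer would, in place of code of your own. Each camera call takes 0.05 s, during which the arm holds its last target. There are 200 camera calls.

TASK

Take the flat-bladed key with the square, T-shaped head out of the key stand (leave the round-headed key there), ease it into the switch on top of the grey box without forcing it - the pins are sticky, so wiggle it a little - and push it fully home until its crossbar sits on the switch face. Only then turn it a quarter turn clockwise, seen from above, and keep it there against the switch's return spring: the job finishes with the gripper still holding the key turned. Do not disturb the other things on the table.

Things in the scene. Friction and masses are not known exactly. Their poses are not given: they have to be found in the camera images.
- key: Key to use, 70-100 g, upright in one slot of the stand. Origin: mid underside of its steel crossbar (12 x 32 x 10 high), the shoulder that seats; z up. Steel blade below it: 30 long, 5 thick (x), 14 wide (y), last 6 tapered to 2.5. Black flat square-cornered head 10 thick (x), 28 wide (y), 10 to 48 mm above the origin: pinch across its x. Same after a half turn about z. All mm.
- round_key: Another key, to be left in the other slot of the stand: black disc-shaped head 36 mm across and 10 mm thick, centre 24 mm above its origin, on a round collar 26 mm across and 8 mm high with a round shank below. Origin: middle of the collar's underside, on the stand's top.
- key_stand: White plastic block, 60 (x) x 140 (y) x 36 mm high, fixed to the table. Origin: centre of its underside. Two upright slots 7 x 16 mm (long along y), 35 mm either side of the centre along y; a key stands in it with its origin 36 mm above the table and its y along the stand's y.
- switch_box: Grey steel box, 130 x 130 x 68 mm high, fixed to the table, origin at the centre of its underside. In the middle of its top a flat steel ring (36 to 62 mm across, 2.5 mm high) with the brass turning plug in it. More than 60 N of contact force from the key would damage the switch.
- keyway (a point): Centre of the brass plug's face, 70 mm above the table, on the turning axis; z up, turns with the plug. Keyway: slot 7 mm (x) by 16 mm (y), 40 mm deep, mouth dished to 15 x 24 mm over the top 5 mm. Key's y goes along this y. Two sticky pins, 14 and 23 mm down, stick out 2.8 mm from opposite long walls; passing takes 8-15 N, less if rocked 1-2 mm along x. Home: key's origin is here.
- plug (a joint): Turn of the plug, rad: 0 at rest, growing clockwise seen from above, end stop at 1.60. A spring returns it to 0 when let go: about 0.02 N m at 0, 0.09 N m at a quarter turn (1.57). The key has play in the keyway: under the spring load the plug lags the key by about 0.15 to 0.2 rad.
- cup: Steel cup 60 mm across, 75 mm high, open on top; leave it alone. Origin: centre of its underside.
- scraper: Bench scraper lying flat, 110 x 90 mm, 16 mm high; leave it alone. Origin: centre of its underside.
- rolling_pin: Wooden rolling pin 400 mm long (y), 52 mm thick, lying; leave it alone. Origin: centre of its underside.
- bowl: Steel bowl 170 mm across, 75 mm high; leave it alone. Origin: centre of its underside.
- shaker: Clear jar with a steel cap, 60 mm across, 120 mm high; leave it alone. Origin: centre of its underside.
- loaf_tin: Dark steel loaf tin 110 x 210 x 70 mm high; leave it alone. Origin: centre of its underside.
- spray: White bottle 68 mm across, 170 mm high; leave it alone. Origin: centre of its underside.

How it is judged (in metres and radians):
On the way, in this order (a step that is already met when the one before it is completed fails the run):
1. the key is lifted out of the stand (height (world z) of key above 0.09 m), for 0.1 s.
2. the key is fully home in the switch, not yet turned (horizontal distance between key and keyway below 0.004 m and z of key in the frame of keyway between -0.004 and 0.004 m and angle between the z axis of key and the z axis of keyway, either way round below 0.12 rad and angle between the y axis of key and the y axis of keyway, either way round below 0.3 rad and value of joint plug below 0.35 rad), for 0.1 s.
At the end, for the whole second after the job is handed in: The key is fully home (crossbar within 4 mm of the switch face and of its axis, upright within 0.12 rad), the plug is turned clockwise by more than 1.2 rad and stays so for the last second because the gripper still holds the key (horizontal distance between key and keyway below 0.004 m and z of key in the frame of keyway between -0.004 and 0.004 m and angle between the z axis of key and the z axis of keyway, either way round below 0.12 rad and angle between the y axis of key and the y axis of keyway, either way round below 0.3 rad and value of joint plug above 1.2 rad and contact force between the fingers and key above 1 N); the arm keeps its last pose, push and grip.
It fails at once if the key is pressed or wrenched in the switch with more than 60 N (contact force between key and switch_box above 60 N).
It fails at once if the plug is turned while the key is not fully home (value of joint plug above 0.5 rad and z of key in the frame of keyway above 0.007 m).
It fails at once if the round-headed key is taken out or pushed about (distance of round_key from where it was at the start of the episode above 0.015 m).
It fails at once if another thing on the table is knocked or moved (distance of any of cup, scraper, rolling_pin, bowl, shaker, loaf_tin, spray from where it was at the start of the episode above 0.03 m).
It also fails if it takes over 58 s, if anything falls off the work surface, if the arm or the gripper's body presses on something with over 40 N, if the wrist force passes 120 N, or if a joint passes its speed limit or range.

## Working session

There is one attempt and no reset: what is moved stays moved. The work goes in short steps, Python scripts to look and compute and a tool call to move; the robot and the scene stay as the last step left them, time stands still between calls to the robot, and variables do not carry over. Pictures are saved under pics/ and viewed, at most 10 in all, crops included, and the job is handed in when it is done.

Besides the shell and the picture viewer there is one more tool, called after ">>>" in YAML: its name, and indented under it one key for each argument. carry_out: Moves the arm, as the interface text tells. Its arguments: {"type":"object","properties":{"plan":{"type":"array","items":{"type":"object","properties":{"rx":{"type":"number","minimum":-1,"maximum":1},"ry":{"type":"number","minimum":-1,"maximum":1},"rz":{"type":"number","minimum":-1,"maximum":1},"x":{"type":"number","minimum":-1,"maximum":1},"y":{"type":"number","minimum":-1,"maximum":1},"z":{"type":"number","minimum":-1,"maximum":1},"claw":{"type":"number"}}}},"force":{"type":"number"}},"required":["plan"]}

```bash
mkdir -p pics; cat > h.py <<'E'
import numpy as np, cv2
from bench import manip
from scipy.spatial.transform import Rotation as Ro
def cam(name):
    s=manip.read_state(); p=manip.read_camera(name)
    f=p["image"].shape[0]/2/np.tan(np.radians(p["fov_y"])/2)
    if name=="wrist":
        T=np.eye(4);T[:3,:3]=Ro.from_euler('xyz',s["orientation"],degrees=True).as_matrix();T[:3,3]=s["position"]
        W=T@np.array(p["tool_from_camera"])
    else:
        R=np.array(p["R"]);W=np.eye(4);W[:3,:3]=R.T;W[:3,3]=-R.T@np.array(p["t"])
    p["f"]=f;p["W"]=W;return p
def ray(p,uv): return p["W"][:3,:3]@np.array([(uv[0]-p["cx"])/p["f"],(uv[1]-p["cy"])/p["f"],1])
def atz(p,uv,z):
    d=ray(p,uv);o=p["W"][:3,3];return o+d*(z-o[2])/d[2]
def cloud(p):
    h,w=p["range_z"].shape;u,v=np.meshgrid(np.arange(w),np.arange(h));Z=p["range_z"]
    c=np.stack([(u-p["cx"])/p["f"]*Z,(v-p["cy"])/p["f"]*Z,Z],-1)
    P=c@p["W"][:3,:3].T+p["W"][:3,3];P[Z==0]=np.nan;return P
def save(p,n,s=1): cv2.imwrite("pics/"+n,cv2.resize(p["image"][:,:,::-1],None,fx=s,fy=s))
E
python3 - <<'E'
from h import *
np.set_printoptions(precision=1,suppress=True)
s=manip.read_state();print(s)
for n in("top","side"):
    p=cam(n);save(p,n+"1.png",1.5);P=cloud(p);print(n,p["W"],p["f"])
    for t in("key","round_key","key_stand","switch_box","keyway","cup","scraper","rolling_pin","bowl","shaker","loaf_tin","spray"):
        a=manip.landmark_of(p,t)[:2];b=manip.spot_in(p,t)[:1]
        for q in a:
            z={"key":36,"round_key":36,"keyway":70}.get(t,0)
            print(t,round(q["confidence"],2),np.array(q["xy"]),atz(p,q["xy"],z),[np.array(x["extent"]) for x in b])
E
```

```text
{'time': 0.0, 'joint_pos': array([65. , 36.1,  2.2, 87. , -1.5, 57.1, -1.1]), 'dq': array([-0.1,  0. , -0.1, -0.1,  0. ,  0.1,  0. ]), 'joint_efforts': array([  0. , -56.3,   1.2, -19.3,   0. ,   0. ,   0. ]), 'position': array([ 234.7, -605.4,  230.4]), 'orientation': array([-179.9,    0. ,   21.2]), 'ft_force': array([ 0.8, -0.8, -0.7]), 'torque': array([ 0. , -0. ,  0.1]), 'grip_force': 0.0, 'opening': 1.0002724799349212}
top [[  -0.    -1.     0.1  432. ]
 [  -1.     0.    -0.     2. ]
 [   0.    -0.1   -1.  1475.7]
 [   0.     0.     0.     1. ]] 449.684235457286
key 0.47 [330.6 196.3] [ 538.5 -254.8   36. ] [array([329.3, 197.1,  10. ,   6.5])]
round_key 0.45 [306.8 186.9] [ 569.6 -179.    36. ] [array([312.2, 186.5,  12. ,   5.8])]
key_stand 0.81 [316.6 194.2] [ 548.6 -215.3    0. ] [array([318.5, 195.4,  46.3,  31.1])]
switch_box 0.57 [188.5 195.9] [547.2 206.3   0. ] [array([186.2, 196.7,  50.2,  50.3])]
switch_box 0.23 [251.3 190.9] [561.7  -0.4   0. ] [array([186.2, 196.7,  50.2,  50.3])]
keyway 0.56 [181.4 194.8] [545.4 218.9  70. ] [array([183.6, 196. ,   9.2,  12.2])]
c
[... 1248 characters left out ...]
3,  28.1])]
scraper 0.97 [305.2 234.3] [390.3   9.2   0. ] [array([309. , 231.7,  39.7,  28.8])]
rolling_pin 0.66 [243.6 180.2] [ 759.2 -159.     0. ] [array([241.5, 178.8,  57.6,  51.7])]
bowl 0.8 [175.4 217.7] [774.6 185.5   0. ] [array([174.9, 205.9,  54.6,  40.4])]
shaker 0.6 [335.7 172.3] [ 509.8 -439.7    0. ] [array([336. , 159.5,  18.3,  35.8])]
shaker 0.22 [310.8 163.5] [ 629.4 -449.8    0. ] [array([336. , 159.5,  18.3,  35.8])]
loaf_tin 0.64 [214.5 321.4] [381.6 445.5   0. ] [array([209.1, 314.9,  91.7, 100.8])]
spray 0.58 [310.9 165.3] [ 620.5 -434.8    0. ] [array([313.3, 148.1,  19.4,  44.1])]
spray 0.53 [298.7 191.9] [ 544.6 -209.9    0. ] [array([313.3, 148.1,  19.4,  44.1])]
```

View pics/top1.png

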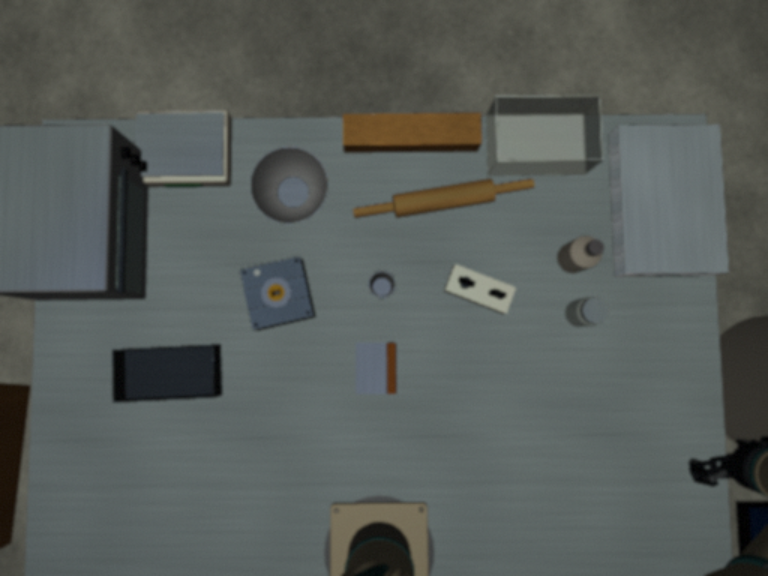

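```bash
python3 - <<'E'
from h import *
np.set_printoptions(precision=1,suppress=True)
print(np.array(manip.read_camera("wrist")["tool_from_camera"]))
p=cam("top");P=cloud(p)
def blob(c,r,z0,z1,n):
    m=(np.hypot(P[...,0]-c[0],P[...,1]-c[1])<r)&(P[...,2]>z0)&(P[...,2]<z1)
    q=P[m].astype(np.float32); b=cv2.minAreaRect(q[:,:2]); print(n,len(q),q.mean(0),b)
blob((550,-217),110,28,42,"stand top");blob((550,-217),110,60,100,"heads");blob((546,210),110,60,80,"box")
E
```

```text
[[   0.    -1.    -0.3   76.1]
 [   1.     0.     0.     0.7]
 [  -0.    -0.3    1.  -143.4]
 [   0.     0.     0.     1. ]]Traceback (most recent call last):
  File "<stdin>", line 8, in <module>
  File "<stdin>", line 7, in blob
cv2.error: OpenCV(4.12.0) /io/opencv/modules/imgproc/src/convhull.cpp:143: error: (-215:Assertion failed) total >= 0 && (depth == CV_32F || depth == CV_32S) in function 'convexHull'
```

>>> carry_out:
  plan:
    - {"x":0.08,"y":0.09,"rz":0.2}
    - {"x":0.16,"y":0.18,"rz":0.4}
    - {"x":0.24,"y":0.28,"rz":0.6}
    - {"x":0.32,"y":0.38,"rz":0.8}
    - {"x":0.4,"y":0.48,"rz":1}
    - {"x":0.48,"y":0.58,"rz":1}
    - {"x":0.55,"y":0.66,"rz":1}
    - {"x":0.62,"y":0.72,"rz":1}

```text
invalid input at $.plan[0]: expected keys rx, ry, rz, x, y, z, claw
```

>>> carry_out:
  plan:
    - {"rz":0.3,"claw":1}
    - {"rz":0.6,"claw":1}
    - {"rz":0.63,"claw":1}
    - {"rz":0.63,"claw":1}
    - {"rz":0.63,"claw":1}
    - {"rz":0.63,"claw":1}
    - {"rz":0.63,"claw":1}
    - {"rz":0.63,"claw":1}

```text
invalid input at $.plan[0]: expected keys rx, ry, rz, x, y, z, claw
```

```bash
cat > blob.py <<'E'
from h import *
np.set_printoptions(precision=1,suppress=True)
def blob(P,c,r,z0,z1,n):
    m=(np.hypot(P[...,0]-c[0],P[...,1]-c[1])<r)&(P[...,2]>z0)&(P[...,2]<z1)
    q=P[m].astype(np.float32)
    if len(q)>5: print(n,len(q),q.mean(0),q[:,2].max(),cv2.minAreaRect(q[:,:2].copy()))
E
python3 - <<'E'
from blob import *
s=manip.read_state();print(s["time"],s["position"],s["orientation"],s["joint_pos"])
p=cam("top");P=cloud(p)
blob(P,(546,210),110,60,80,"box")
p=cam("wrist");P=cloud(p);save(p,"w1.png",1.5)
blob(P,(550,-217),110,28,42,"stand top");blob(P,(540,-255),30,55,100,"key");blob(P,(565,-180),30,55,100,"round")
for t,z in(("key",36),("round_key",36),("key_stand",0)):
    for q in manip.landmark_of(p,t)[:2]: print(t,q["confidence"],np.array(q["xy"]),atz(p,q["xy"],z))
    for q in manip.spot_in(p,t)[:1]: print(np.array(q["extent"]))
E
```

```text
2.6 [ 235.  -606.1  231.3] [180.   -0.   21.2] [65.  36.   2.2 86.9 -1.5 57.1 -1.1]
box 1696 [544.5 213.1  67.8] 79.09743 ((545.2741088867188, 213.42471313476562), (130.4798126220703, 130.6660919189453), 12.609223365783691)
```

View pics/w1.png

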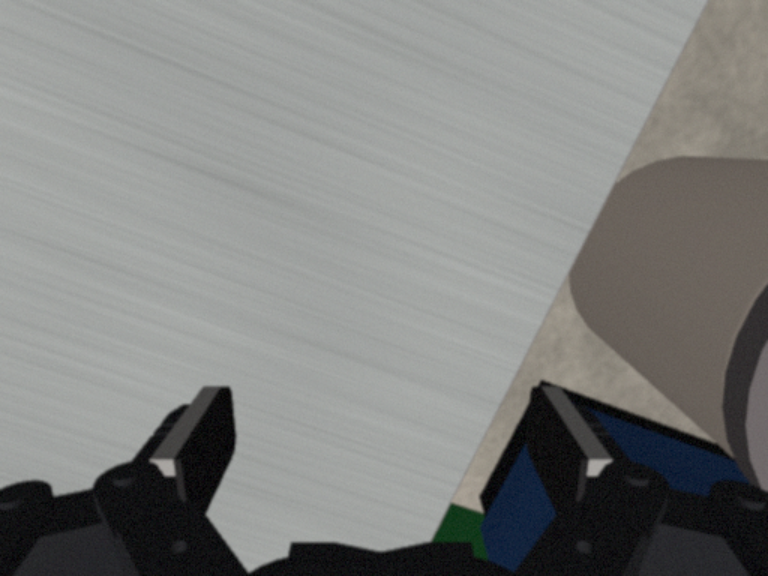

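The moves were refused because every key is required, so this wrist picture shows only empty table. The fingers are at its lower edge, near (220,400) and (560,400).

>>> carry_out:
  plan:
    - {"rx":0,"ry":0,"z":0,"claw":1,"x":0.08,"y":0.09,"rz":0.2}
    - {"rx":0,"ry":0,"z":0,"claw":1,"x":0.16,"y":0.18,"rz":0.4}
    - {"rx":0,"ry":0,"z":0,"claw":1,"x":0.24,"y":0.28,"rz":0.6}
    - {"rx":0,"ry":0,"z":0,"claw":1,"x":0.32,"y":0.38,"rz":0.8}
    - {"rx":0,"ry":0,"z":0,"claw":1,"x":0.4,"y":0.48,"rz":1}
    - {"rx":0,"ry":0,"z":0,"claw":1,"x":0.48,"y":0.58,"rz":1}
    - {"rx":0,"ry":0,"z":0,"claw":1,"x":0.55,"y":0.66,"rz":1}
    - {"rx":0,"ry":0,"z":0,"claw":1,"x":0.62,"y":0.72,"rz":1}

```text
time: 4.0
position: [546.6, -243.2, 231.6]
orientation: [180.0, -0.1, 51.3]
ft_force: [-0.2, -0.4, 0.7]
opening: 1.002
grip_force: 0.0
```

>>> carry_out:
  plan:
    - {"rx":0,"ry":0,"x":0,"y":0,"z":0,"rz":0.3,"claw":1}
    - {"rx":0,"ry":0,"x":0,"y":0,"z":0,"rz":0.6,"claw":1}
    - {"rx":0,"ry":0,"x":0,"y":0,"z":0,"rz":0.63,"claw":1}
    - {"rx":0,"ry":0,"x":0,"y":0,"z":0,"rz":0.63,"claw":1}
    - {"rx":0,"ry":0,"x":0,"y":0,"z":0,"rz":0.63,"claw":1}
    - {"rx":0,"ry":0,"x":0,"y":0,"z":0,"rz":0.63,"claw":1}
    - {"rx":0,"ry":0,"x":0,"y":0,"z":0,"rz":0.63,"claw":1}
    - {"rx":0,"ry":0,"x":0,"y":0,"z":0,"rz":0.63,"claw":1}

```text
time: 5.0
position: [545.0, -246.0, 231.3]
orientation: [180.0, -0.0, 70.1]
ft_force: [0.2, -0.0, 0.7]
opening: 0.999
grip_force: 0.0
```

```bash
python3 - <<'E'
from blob import *
s=manip.read_state();print(s["time"],s["position"],s["orientation"],s["joint_pos"])
p=cam("wrist");P=cloud(p);save(p,"w2.png",1.5)
blob(P,(550,-217),110,28,42,"stand top");blob(P,(540,-255),30,55,100,"key");blob(P,(565,-180),30,55,100,"round")
for t,z in(("key",36),("round_key",36)):
    for q in manip.landmark_of(p,t)[:2]: print(t,q["confidence"],np.array(q["xy"]),atz(p,q["xy"],z))
E
```

```text
5.0 [ 545.  -246.   231.3] [180.   -0.   70.1] [ 29.2  32.  -11.9  95.4   7.8  53.5  -5.6]
stand top 7056 [ 556.2 -219.5   36.7] 41.47412 ((554.5994873046875, -223.6596221923828), (140.42474365234375, 60.06146240234375), 68.18912506103516)
key 404 [ 542.8 -253.1   81.6] 86.45277 ((541.8825073242188, -255.77740478515625), (28.375484466552734, 10.11279010772705), 69.51602172851562)
round 467 [ 568.2 -190.    75.1] 79.977394 ((567.8583984375, -190.779052734375), (35.56038284301758, 9.9644136428833), 68.13036346435547)
key 0.65 [252.  182.8] [ 539.3 -258.4   36. ]
round_key 0.96 [257.4 109.7] [ 569.5 -190.8   36. ]
```

View pics/w2.png

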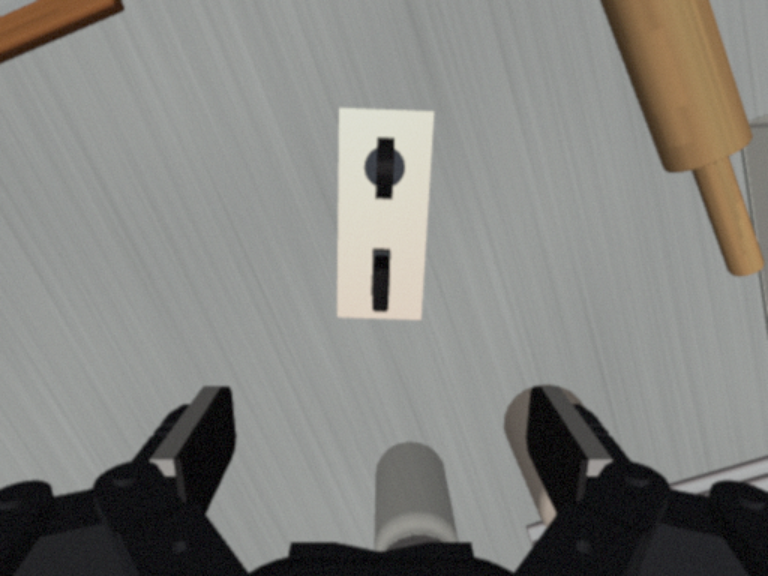

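The square-headed key is at (381,280) and the round one at (384,167) with its collar disc. Stand size, key size and spacing all match the given values.

>>> carry_out:
  plan:
    - {"rx":0,"ry":0,"rz":-0.053,"x":-0.006,"y":-0.02,"z":-0.08,"claw":1}
    - {"rx":0,"ry":0,"rz":-0.053,"x":-0.006,"y":-0.02,"z":-0.16,"claw":1}
    - {"rx":0,"ry":0,"rz":-0.053,"x":-0.006,"y":-0.02,"z":-0.24,"claw":1}
    - {"rx":0,"ry":0,"rz":-0.053,"x":-0.006,"y":-0.02,"z":-0.3,"claw":1}
    - {"rx":0,"ry":0,"rz":-0.053,"x":-0.006,"y":-0.02,"z":-0.34,"claw":1}
    - {"rx":0,"ry":0,"rz":-0.053,"x":-0.006,"y":-0.02,"z":-0.366,"claw":0.6}
    - {"rx":0,"ry":0,"rz":-0.053,"x":-0.006,"y":-0.02,"z":-0.366,"claw":0.4}
    - {"rx":0,"ry":0,"rz":-0.053,"x":-0.006,"y":-0.02,"z":-0.366,"claw":0.3}
  force: 60

```text
time: 6.15
position: [542.7, -256.3, 49.1]
orientation: [179.9, -0.0, 68.5]
ft_force: [-0.2, -0.4, 0.0]
opening: 0.376
grip_force: 0.0
```

>>> carry_out:
  plan:
    - {"rx":0,"ry":0,"rz":0,"x":0,"y":0,"z":0,"claw":0.2}
    - {"rx":0,"ry":0,"rz":0,"x":0,"y":0,"z":0,"claw":0.1}
    - {"rx":0,"ry":0,"rz":0,"x":0,"y":0,"z":0,"claw":0}
    - {"rx":0,"ry":0,"rz":0,"x":0,"y":0,"z":0,"claw":0}
    - {"rx":0,"ry":0,"rz":0,"x":0,"y":0,"z":0,"claw":0}
    - {"rx":0,"ry":0,"rz":0,"x":0,"y":0,"z":0,"claw":0}
    - {"rx":0,"ry":0,"rz":0,"x":0,"y":0,"z":0,"claw":0}
    - {"rx":0,"ry":0,"rz":0,"x":0,"y":0,"z":0,"claw":0}
  force: 60

```text
time: 7.15
position: [542.3, -256.3, 49.2]
orientation: [179.9, 0.0, 68.5]
ft_force: [-0.8, 1.2, 6.2]
opening: 0.106
grip_force: 58.6
```

>>> carry_out:
  plan:
    - {"rx":0,"ry":0,"rz":0,"x":0,"y":0,"z":0.02,"claw":0}
    - {"rx":0,"ry":0,"rz":0,"x":0,"y":0,"z":0.06,"claw":0}
    - {"rx":0,"ry":0,"rz":0,"x":0,"y":0,"z":0.12,"claw":0}
    - {"rx":0,"ry":0,"rz":0,"x":0,"y":0,"z":0.2,"claw":0}
    - {"rx":0,"ry":0,"rz":0,"x":0,"y":0,"z":0.28,"claw":0}
    - {"rx":0,"ry":0,"rz":0.3,"x":0,"y":0.1,"z":0.36,"claw":0}
    - {"rx":0,"ry":0,"rz":0.6,"x":0,"y":0.2,"z":0.36,"claw":0}
    - {"rx":0,"ry":0,"rz":0.9,"x":0,"y":0.3,"z":0.36,"claw":0}
  force: 80

```text
time: 8.15
position: [542.1, -104.6, 229.6]
orientation: [179.9, 0.0, 95.8]
ft_force: [0.6, -0.5, -1.7]
opening: 0.105
grip_force: 77.8
```

>>> carry_out:
  plan:
    - {"rx":0,"ry":0,"rz":0.24,"x":0,"y":0.1,"z":0,"claw":0}
    - {"rx":0,"ry":0,"rz":0.24,"x":0,"y":0.2,"z":0,"claw":0}
    - {"rx":0,"ry":0,"rz":0.24,"x":0,"y":0.3,"z":0,"claw":0}
    - {"rx":0,"ry":0,"rz":0.24,"x":0,"y":0.4,"z":0,"claw":0}
    - {"rx":0,"ry":0,"rz":0.24,"x":0,"y":0.48,"z":0,"claw":0}
    - {"rx":0,"ry":0,"rz":0.24,"x":0,"y":0.5,"z":0,"claw":0}
    - {"rx":0,"ry":0,"rz":0.24,"x":0,"y":0.5,"z":0,"claw":0}
    - {"rx":0,"ry":0,"rz":0.24,"x":0,"y":0.5,"z":0,"claw":0}

```text
time: 9.15
position: [542.1, 141.8, 228.2]
orientation: [-180.0, 0.1, 102.6]
ft_force: [-0.5, -0.6, -0.9]
opening: 0.105
grip_force: 77.9
```

```bash
python3 - <<'E'
from blob import *
s=manip.read_state();print(s["time"],s["position"],s["orientation"],s["joint_pos"],s["opening"],s["grip_force"],s["ft_force"])
p=cam("wrist");P=cloud(p);np.savez("w3.npz",P=P,**{k:p[k] for k in("image","W","f","cx","cy","range_z")});save(p,"w3.png",1.5)
blob(P,(545,213),110,60,69.2,"box");blob(P,(545,213),40,69.3,80,"ring")
for t,z in(("keyway",70),("switch_box",0),("key",s["position"][2]-13)):
    for q in manip.landmark_of(p,t)[:2]: print(t,q["confidence"],np.array(q["xy"]),atz(p,q["xy"],z))
E
```

```text
9.15 [542.1 141.8 228.2] [-180.     0.1  102.6] [ -3.1  30.1 -21.9 101.3  14.   51.4 -18.5] 0.1053902267659952 77.85712122917175 [-0.5 -0.6 -0.9]
box 14173 [546.4 213.7  68.4] 69.19978 ((548.0195922851562, 209.9874267578125), (130.31686401367188, 129.8992462158203), 12.597947120666504)
ring 4346 [546.7 211.7  70.9] 73.65523 ((544.4081420898438, 213.46353149414062), (79.4416275024414, 77.77081298828125), 50.397769927978516)
keyway 0.73 [275.5 106.3] [546.8 208.8  70. ]
switch_box 0.8 [273.2 102.1] [548.2 211.    0. ]
key 0.6 [251.9 244.6] [541.3 143.1 215.2]
```

View pics/w3.png

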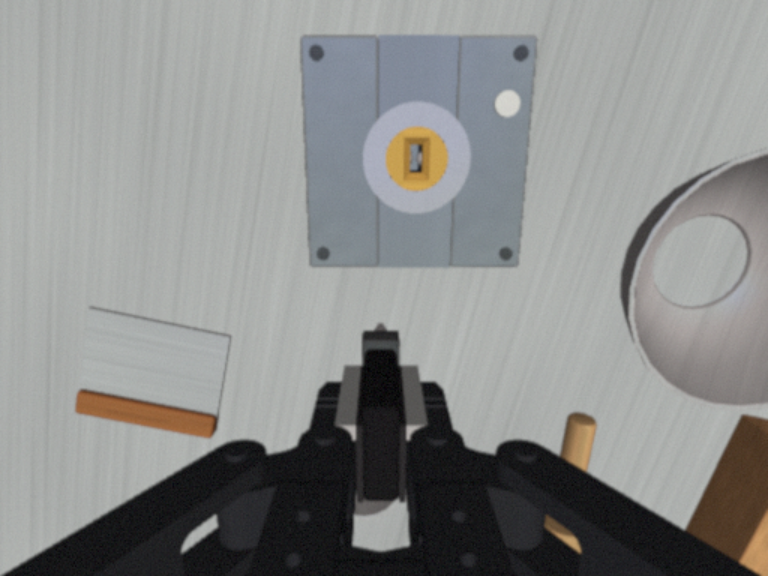

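```bash
cat > kw.py <<'E'
from blob import *
def kw(p,P,box):
    hsv=cv2.cvtColor(p["image"],cv2.COLOR_RGB2HSV)
    m=cv2.inRange(hsv,(12,110,90),(32,255,255)); m[:box[0]]=0;m[box[1]:]=0;m[:,:box[2]]=0;m[:,box[3]:]=0
    c=cv2.convexHull(np.argwhere(m>0)[:,::-1].astype(np.int32)); e=cv2.fitEllipse(c); print("plug",e,atz(p,e[0],70))
    # dark/grey slot inside plug
    k=np.zeros_like(m);cv2.ellipse(k,(tuple(e[0]),tuple(np.array(e[1])*0.85),e[2]),255,-1)
    v=np.where((k>0)&(hsv[...,2]<hsv[...,2][k>0].max()*0.8),255,0).astype(np.uint8)
    q=np.argwhere(v>0)[:,::-1].astype(np.float32); W=np.array([atz(p,a,70) for a in q])[:,:2].astype(np.float32)
    print("slot",len(q),W.mean(0),cv2.minAreaRect(W))
    g=cv2.inRange(hsv,(100,5,120),(140,60,255))
    R=P.reshape(-1,3); 
E
python3 - <<'E'
from kw import *
d=dict(np.load("w3.npz"));P=d["P"];kw(d,P,(75,140,240,315))
# key crossbar extent in tool frame
m=(np.abs(P[...,0]-542)<12)&(np.abs(P[...,1]-142)<30)&(P[...,2]<240)&(P[...,2]>160)
q=P[m]-[542.1,141.8,228.2];a=np.radians(102.6)
tx=q[:,0]*np.cos(a)+q[:,1]*np.sin(a);ty=q[:,0]*np.sin(a)-q[:,1]*np.cos(a)
for lo,hi in((-60,-45),(-45,-30),(-30,-14),(-14,-2),(-2,10)):
    k=(q[:,2]>lo)&(q[:,2]<hi)
    if k.any(): print(lo,hi,k.sum(),tx[k].min(),tx[k].max(),ty[k].min(),ty[k].max(),q[k,2].min())
E
```

```text
plug ((277.4164123535156, 105.41946411132812), (39.96070861816406, 41.76537322998047), 18.930461883544922) [548.2 209.9  70. ]
slot 395 [547.9 211.2] ((547.9827880859375, 210.54771423339844), (14.327202796936035, 21.13568878173828), 11.520999908447266)
-45 -30 29 6.1933287692088586 7.316214972753424 -2.3166704180495388 2.252770947956618 -43.60908286382286
-14 -2 320 7.259729501517498 16.33302505308268 -5.86353360808558 5.995097769380651 -11.970322918918384
-2 10 398 6.0165248839425605 15.684150093397388 -10.044546935484881 13.541987711249629 -1.9862696384531944
```

>>> carry_out:
  plan:
    - {"rx":0,"ry":0,"rz":0,"x":0.006,"y":0.07,"z":0,"claw":0}
    - {"rx":0,"ry":0,"rz":0,"x":0.012,"y":0.136,"z":-0.04,"claw":0}
    - {"rx":0,"ry":0,"rz":0,"x":0.012,"y":0.136,"z":-0.1,"claw":0}
    - {"rx":0,"ry":0,"rz":0,"x":0.012,"y":0.136,"z":-0.15,"claw":0}
    - {"rx":0,"ry":0,"rz":0,"x":0.012,"y":0.136,"z":-0.18,"claw":0}
    - {"rx":0,"ry":0,"rz":0,"x":0.012,"y":0.136,"z":-0.196,"claw":0}
    - {"rx":0,"ry":0,"rz":0,"x":0.012,"y":0.136,"z":-0.196,"claw":0}
    - {"rx":0,"ry":0,"rz":0,"x":0.012,"y":0.136,"z":-0.196,"claw":0}

```text
time: 10.35
position: [548.6, 212.1, 131.2]
orientation: [179.9, -0.0, 102.7]
ft_force: [-0.7, -0.5, -0.7]
opening: 0.104
grip_force: 77.9
```

```bash
python3 - <<'E'
from kw import *
s=manip.read_state();print(s["time"],s["position"],s["orientation"],s["ft_force"],s["torque"])
p=cam("wrist");P=cloud(p);save(p,"w4.png",1.5)
np.savez("w4.npz",P=P,**{k:p[k] for k in("image","W","f","cx","cy","range_z")})
blob(P,(548,210),110,62,69.2,"box")
E
```

```text
10.35 [548.6 212.1 131.2] [179.9  -0.  102.7] [-0.7 -0.5 -0.7] [-0.  0. -0.]
box 19406 [543.9 226.5  68.4] 69.19999 ((548.078857421875, 209.9521484375), (130.4861297607422, 129.90966796875), 12.505980491638184)
```

View pics/w4.png

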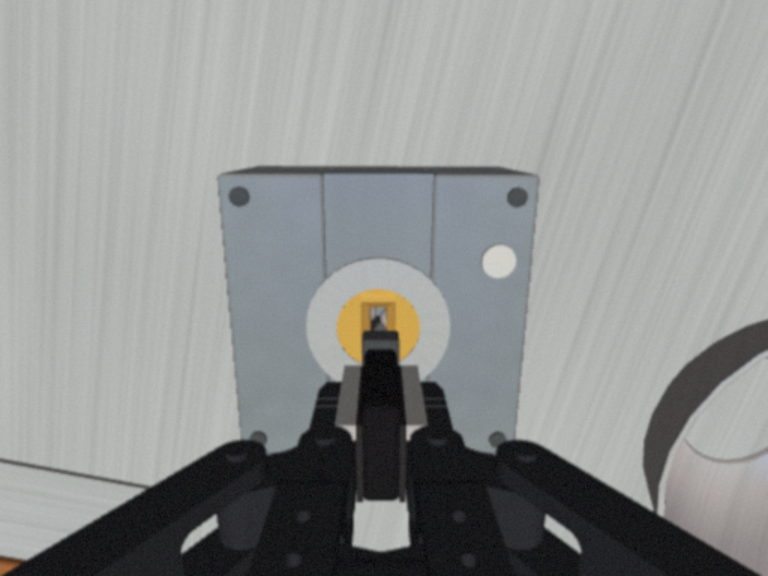

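>>> carry_out:
  plan:
    - {"rx":0,"ry":0,"rz":0,"x":-0.001,"y":-0.0044,"z":0,"claw":0}
    - {"rx":0,"ry":0,"rz":0,"x":-0.001,"y":-0.0044,"z":-0.01,"claw":0}
    - {"rx":0,"ry":0,"rz":0,"x":-0.001,"y":-0.0044,"z":-0.02,"claw":0}
    - {"rx":0,"ry":0,"rz":0,"x":-0.001,"y":-0.0044,"z":-0.03,"claw":0}
    - {"rx":0,"ry":0,"rz":0,"x":-0.001,"y":-0.0044,"z":-0.036,"claw":0}
    - {"rx":0,"ry":0,"rz":0,"x":-0.001,"y":-0.0044,"z":-0.042,"claw":0}
    - {"rx":0,"ry":0,"rz":0,"x":-0.001,"y":-0.0044,"z":-0.048,"claw":0}
    - {"rx":0,"ry":0,"rz":0,"x":-0.001,"y":-0.0044,"z":-0.048,"claw":0}

```text
time: 11.4
position: [547.3, 209.7, 106.1]
orientation: [-180.0, 0.0, 102.7]
ft_force: [-0.9, -0.6, -1.3]
opening: 0.104
grip_force: 77.9
```

>>> carry_out:
  plan:
    - {"rx":0,"ry":0,"rz":0,"x":0.001,"y":0,"z":-0.006,"claw":0}
    - {"rx":0,"ry":0,"rz":0,"x":0.003,"y":0,"z":-0.01,"claw":0}
    - {"rx":0,"ry":0,"rz":0,"x":-0.001,"y":0,"z":-0.013,"claw":0}
    - {"rx":0,"ry":0,"rz":0,"x":0.003,"y":0,"z":-0.016,"claw":0}
    - {"rx":0,"ry":0,"rz":0,"x":-0.001,"y":0,"z":-0.019,"claw":0}
    - {"rx":0,"ry":0,"rz":0,"x":0.003,"y":0,"z":-0.022,"claw":0}
    - {"rx":0,"ry":0,"rz":0,"x":-0.001,"y":0,"z":-0.024,"claw":0}
    - {"rx":0,"ry":0,"rz":0,"x":0.001,"y":0,"z":-0.024,"claw":0}

```text
time: 12.4
position: [547.4, 209.5, 94.3]
orientation: [-179.9, 0.0, 102.7]
ft_force: [-3.0, -1.2, 2.4]
opening: 0.104
grip_force: 78.5
```

>>> carry_out:
  plan:
    - {"rx":0,"ry":0,"rz":0,"x":0.002,"y":0,"z":-0.004,"claw":0}
    - {"rx":0,"ry":0,"rz":0,"x":-0.002,"y":0,"z":-0.007,"claw":0}
    - {"rx":0,"ry":0,"rz":0,"x":0.002,"y":0,"z":-0.01,"claw":0}
    - {"rx":0,"ry":0,"rz":0,"x":-0.002,"y":0,"z":-0.012,"claw":0}
    - {"rx":0,"ry":0,"rz":0,"x":0.002,"y":0,"z":-0.014,"claw":0}
    - {"rx":0,"ry":0,"rz":0,"x":-0.002,"y":0,"z":-0.016,"claw":0}
    - {"rx":0,"ry":0,"rz":0,"x":0.001,"y":0,"z":-0.018,"claw":0}
    - {"rx":0,"ry":0,"rz":0,"x":0,"y":0,"z":-0.018,"claw":0}

```text
time: 13.4
position: [548.7, 209.9, 85.5]
orientation: [179.9, -0.0, 102.7]
ft_force: [0.7, -1.3, 2.1]
opening: 0.106
grip_force: 78.7
```

>>> carry_out:
  plan:
    - {"rx":0,"ry":0,"rz":0,"x":0.001,"y":0,"z":-0.001,"claw":0}
    - {"rx":0,"ry":0,"rz":0,"x":-0.001,"y":0,"z":-0.002,"claw":0}
    - {"rx":0,"ry":0,"rz":0,"x":0.001,"y":0,"z":-0.003,"claw":0}
    - {"rx":0,"ry":0,"rz":0,"x":-0.001,"y":0,"z":-0.004,"claw":0}
    - {"rx":0,"ry":0,"rz":0,"x":0,"y":0,"z":-0.004,"claw":0}
    - {"rx":0,"ry":0,"rz":0,"x":0,"y":0,"z":-0.005,"claw":0}
    - {"rx":0,"ry":0,"rz":0,"x":0,"y":0,"z":-0.005,"claw":0}
    - {"rx":0,"ry":0,"rz":0,"x":0,"y":0,"z":-0.005,"claw":0}

```text
time: 14.4
position: [548.8, 210.4, 83.2]
orientation: [179.9, -0.0, 102.7]
ft_force: [2.6, 0.7, 4.9]
opening: 0.104
grip_force: 79.2
```

>>> carry_out:
  plan:
    - {"rx":0,"ry":0,"rz":0,"x":-0.001,"y":0,"z":-0.001,"claw":0}
    - {"rx":0,"ry":0,"rz":0,"x":-0.001,"y":0,"z":-0.002,"claw":0}
    - {"rx":0,"ry":0,"rz":0,"x":-0.001,"y":0,"z":-0.003,"claw":0}
    - {"rx":0,"ry":0,"rz":0,"x":-0.001,"y":0,"z":-0.003,"claw":0}
    - {"rx":0,"ry":0,"rz":0,"x":-0.001,"y":0,"z":-0.003,"claw":0}
    - {"rx":0,"ry":0,"rz":0,"x":-0.001,"y":0,"z":-0.003,"claw":0}
    - {"rx":0,"ry":0,"rz":0,"x":-0.001,"y":0,"z":-0.003,"claw":0}
    - {"rx":0,"ry":0,"rz":0,"x":-0.001,"y":0,"z":-0.003,"claw":0}

```text
time: 15.4
position: [548.8, 210.4, 83.1]
orientation: [179.8, -0.0, 102.7]
ft_force: [-0.3, 0.2, 15.6]
opening: 0.106
grip_force: 80.9
```

>>> carry_out:
  plan:
    - {"rx":0,"ry":0,"rz":-0.12,"x":0,"y":0,"z":0,"claw":0}
    - {"rx":0,"ry":0,"rz":-0.24,"x":0,"y":0,"z":0,"claw":0}
    - {"rx":0,"ry":0,"rz":-0.36,"x":0,"y":0,"z":0,"claw":0}
    - {"rx":0,"ry":0,"rz":-0.48,"x":0,"y":0,"z":0,"claw":0}
    - {"rx":0,"ry":0,"rz":-0.6,"x":0,"y":0,"z":0,"claw":0}
    - {"rx":0,"ry":0,"rz":-0.75,"x":0,"y":0,"z":0,"claw":0}
    - {"rx":0,"ry":0,"rz":-0.9,"x":0,"y":0,"z":0,"claw":0}
    - {"rx":0,"ry":0,"rz":-1,"x":0,"y":0,"z":0,"claw":0}
  force: 100

```text
time: 16.4
position: [548.8, 209.9, 83.1]
orientation: [179.8, -0.1, 72.6]
ft_force: [-1.5, -0.3, 15.7]
opening: 0.099
grip_force: 98.2
```

```bash
python3 - <<'E'
from blob import *
s=manip.read_state();print({k:s[k] for k in("time","position","orientation","joint_pos","ft_force","torque","opening","grip_force")})
E
```

```text
{'time': 16.4, 'position': array([548.8, 209.9,  83.1]), 'orientation': array([179.8,  -0.1,  72.6]), 'joint_pos': array([-18. ,  42.2,  -8.9, 104.2,  10.8,  34.2, -51. ]), 'ft_force': array([-1.5, -0.3, 15.7]), 'torque': array([-0.2, -0. ,  0.1]), 'opening': 0.09854218709742331, 'grip_force': 98.15837144851685}
```

>>> carry_out:
  plan:
    - {"rx":0,"ry":0,"rz":-0.12,"x":0,"y":0,"z":0,"claw":0}
    - {"rx":0,"ry":0,"rz":-0.24,"x":0,"y":0,"z":0,"claw":0}
    - {"rx":0,"ry":0,"rz":-0.36,"x":0,"y":0,"z":0,"claw":0}
    - {"rx":0,"ry":0,"rz":-0.48,"x":0,"y":0,"z":0,"claw":0}
    - {"rx":0,"ry":0,"rz":-0.6,"x":0,"y":0,"z":0,"claw":0}
    - {"rx":0,"ry":0,"rz":-0.75,"x":0,"y":0,"z":0,"claw":0}
    - {"rx":0,"ry":0,"rz":-0.9,"x":0,"y":0,"z":0,"claw":0}
    - {"rx":0,"ry":0,"rz":-1,"x":0,"y":0,"z":0,"claw":0}

```text
time: 17.4
position: [548.5, 209.6, 83.1]
orientation: [179.9, -0.1, 42.6]
ft_force: [-1.6, -0.4, 15.8]
opening: 0.102
grip_force: 98.3
```

>>> carry_out:
  plan:
    - {"rx":0,"ry":0,"rz":-0.12,"x":0,"y":0,"z":0,"claw":0}
    - {"rx":0,"ry":0,"rz":-0.24,"x":0,"y":0,"z":0,"claw":0}
    - {"rx":0,"ry":0,"rz":-0.36,"x":0,"y":0,"z":0,"claw":0}
    - {"rx":0,"ry":0,"rz":-0.48,"x":0,"y":0,"z":0,"claw":0}
    - {"rx":0,"ry":0,"rz":-0.6,"x":0,"y":0,"z":0,"claw":0}
    - {"rx":0,"ry":0,"rz":-0.75,"x":0,"y":0,"z":0,"claw":0}
    - {"rx":0,"ry":0,"rz":-0.9,"x":0,"y":0,"z":0,"claw":0}
    - {"rx":0,"ry":0,"rz":-1,"x":0,"y":0,"z":0,"claw":0}

```text
time: 18.4
position: [548.1, 209.4, 83.1]
orientation: [180.0, -0.1, 12.6]
ft_force: [-1.7, -1.3, 17.6]
opening: 0.101
grip_force: 98.4
```

```bash
python3 - <<'E'
from blob import *
s=manip.read_state();print({k:s[k] for k in("time","position","orientation","joint_pos","ft_force","torque","opening","grip_force")})
p=cam("wrist");save(p,"w5.png",1.5)
E
```

```text
{'time': 18.4, 'position': array([548.1, 209.4,  83.1]), 'orientation': array([180. ,  -0.1,  12.6]), 'joint_pos': array([-28.3,  42.3,   7.4, 104.6,  -8.9,  33.6, -92.8]), 'ft_force': array([-1.7, -1.3, 17.6]), 'torque': array([-0.3,  0.4,  0.1]), 'opening': 0.10069409195026013, 'grip_force': 98.43531131744385}
```

View pics/w5.png

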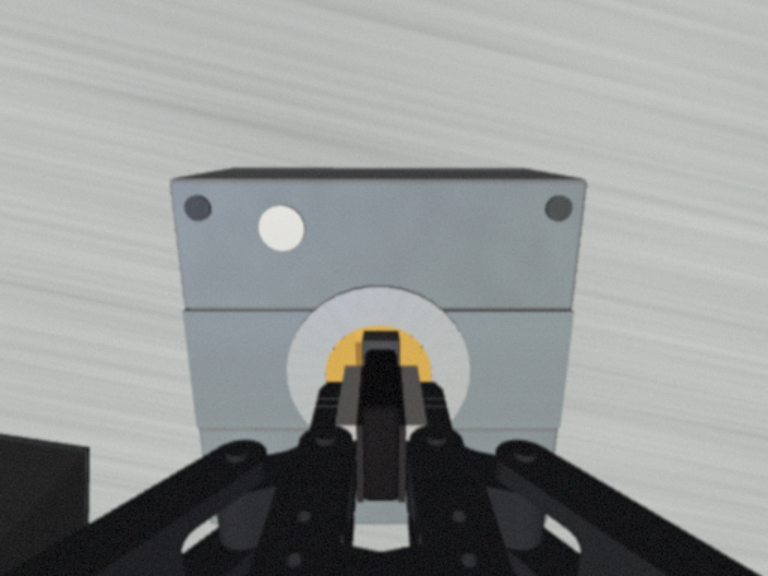

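The crossbar sits on the plug face at (380,345), in line with the fingers. The dish edge shows at the left, at (358,350), which fits the expected lag. I'll add 4° for margin.

>>> carry_out:
  plan:
    - {"rx":0,"ry":0,"rz":-0.07,"x":0,"y":0,"z":0,"claw":0}
    - {"rx":0,"ry":0,"rz":-0.13,"x":0,"y":0,"z":0,"claw":0}
    - {"rx":0,"ry":0,"rz":-0.13,"x":0,"y":0,"z":0,"claw":0}
    - {"rx":0,"ry":0,"rz":-0.13,"x":0,"y":0,"z":0,"claw":0}
    - {"rx":0,"ry":0,"rz":-0.13,"x":0,"y":0,"z":0,"claw":0}
    - {"rx":0,"ry":0,"rz":-0.13,"x":0,"y":0,"z":0,"claw":0}
    - {"rx":0,"ry":0,"rz":-0.13,"x":0,"y":0,"z":0,"claw":0}
    - {"rx":0,"ry":0,"rz":-0.13,"x":0,"y":0,"z":0,"claw":0}

```text
time: 19.45
position: [548.1, 209.4, 83.1]
orientation: [-180.0, -0.1, 8.8]
ft_force: [-1.5, -1.3, 16.8]
opening: 0.103
grip_force: 98.4
```

```bash
python3 - <<'E'
from blob import *
s=manip.read_state();print({k:s[k] for k in("time","position","orientation","ft_force","torque","opening","grip_force")})
print(manip.finish_job())
E
```

```text
{'time': 19.45, 'position': array([548.1, 209.4,  83.1]), 'orientation': array([-180. ,   -0.1,    8.8]), 'ft_force': array([-1.5, -1.3, 16.8]), 'torque': array([-0.3,  0.4,  0.1]), 'opening': 0.10339546767819364, 'grip_force': 98.37742567062378}
the job is handed in; nothing more can be done
None
```

I handed the job in at 19.5 s: the square-headed key is fully home, the gripper has turned about 94° clockwise and is still holding the key; plug angle was not read directly, and no verdict was returned.

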